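# Torque the valve-tester fitting until the wrench clicks

### The arm

A 6-joint arm with a two-finger parallel gripper is mounted at the origin on the work surface. World frame = base frame: x ahead of the robot, y to its left, z up, the work surface at z = 0. Lengths are in m, angles in degrees, forces in N, time in s.
With the tool pointing down it reaches from about 0.4 to 0.825 m from the base axis. Payload 7 kg.
Tool frame: the origin (TCP) lies midway between the tips of the shut fingers; the grasp point (between the pads) lies 19 mm behind it; z points along the fingers, y is the line along which they close (so a half turn about z gives the same grasp; the last joint's range is limited). The gripper opens to 88 mm and grips with 3 to 60 N. Pads are 19 mm wide; open, the fingers measure 130 mm over their backs; the gripper's body (78 mm by 193 mm) begins 47 mm behind the grasp point.
Start: joints at [-57.061, 20.546, 0.682, 0, -70.136, -16.507], TCP at [0.191, -0.647, 0.227] pointing down, gripper open.
Joint ranges: [-176.03, 176.03], [-82.01, 121.73], [-58.28, 71.71], [-173.87, 95.51], [-174.79, -0.11], [-173.66, 173.66]. Speed limits (degrees/s): [136.94, 136.94, 172.46, 180, 180, 180].

### API

Orientations are given as [roll, pitch, yaw] about the fixed x, y, z axes, in that order (R = Rz(yaw) Ry(pitch) Rx(roll)).
In Python, from plant import r gives the robot as it stands. The module is installed in compiled form; this text tells all that it offers.
- The arm moves only by the tool play_rows, never from a script. Its argument "rows" is a list of rows, each an object with "slide": the shift along the tool's x, y, z as a fraction of full scale, a list of three; "delta_rot": the turn, a rotation vector about the tool's x, y, z as a fraction of full scale, a list of three; "fingers": the opening, from -1 (shut) to 1 (fully open). In form: [{"slide": [x, y, z], "delta_rot": [rx, ry, rz], "fingers": fingers}, ...]. A call has 1 to 8 rows; each row shifts and turns the commanded pose from where the row before left it, along the tool's axes as they then stand; what a row does not reach is not made up. Full scale, the value 1, is 0.15 m for a shift and 0.08 rad for a turn. A row lasts 1/8 s, in which the tool goes at most 62.5 mm and 10.7 degrees, less where a joint would pass 70% of its speed; a pose out of reach is approached as far as the arm can. A call with a number of a shift or a turn outside -1 to 1 is refused whole. A call with a gripper value outside its range is refused whole. The fingers move at their own pace and stop on an object; "squeeze" is the grip in N (left out, the last holds). Time passes only in rows, so rows that do not move let the fingers close. It gives the time, the measured TCP pose, the force, the opening and the grip force at its end, in the units of the state.
- r.get_state(): the state, without advancing time (a new reading comes with each control period).
- r.capture(name): name is "scene" or "top" or "wrist"; returns a dict with "image" (384x512x3 uint8, blue, green, red), "fx", "fy", "cx", "cy" (pixels), "R" (3x3) and "t" (3): a world point X has camera coordinates R X + t; the wrist camera has in their place "T_tool_cam" (4x4, takes a point from camera to tool coordinates, whose origin is the TCP and whose axes are the flange's). Camera axes: x right, y down, z forward; pixel columns grow to the right and rows downward; lengths in m; the calibration is good to about 2 mm. A picture is of the moment at which its call begins: read the wrist's pose just before it. There is no depth.
- r.close_job(): hands the job in; it is judged then, once.
The state is a dict: "time_s": time; "joints": joint angles; "qd": joint speeds; "joint_torque": joint torques, N m; "tcp_pos": TCP position; "eef_rot": TCP orientation; "contact_force": force on the tool from outside, world axes, zero at the start; "moment": the same for the moment, N m; "gripper_width": finger opening in m; "gripper_force": force on a finger pad.
Only numpy, scipy, OpenCV 4.12 (cv2) and the standard library are available. Lean on these libraries where they do the work, as an engineer would, in place of code of your own. Each camera call takes 0.05 s, during which the arm holds its last target. There are 200 camera calls.

### The job

Fit the click wrench's square socket over the square-headed fitting on the valve test base, handle out over the open bench, and let it sit fully down. Turn the fitting clockwise (seen from above) by the handle until the fitting comes up tight and the wrench's joint clicks over; stop there, without forcing the handle on to the end of its give. Then let go and leave the wrench sitting down on the tightened fitting with its handle sprung straight again, and do not disturb the other things on the bench.

Things in the scene. Friction and masses are not known exactly. Their poses are not given: they have to be found in the camera images.
- fitting_head (a point): top centre, 30 mm above the bench, of the brass fitting on the valve test base: an upright 18 mm square head 26 mm tall, its top 5 mm tapered to a 12 mm square, on a 4 mm plate fixed to the bench. z up, x and y square to its flats, turning with it. Turns clockwise from above with light drag (0.25 N m) for an unknown 0.4 to 0.9 rad, then is tight on its seat.
- fitting_corner (a point): a top corner of the square head under the taper, 9 mm and 9 mm from its axis along its x and y, 25 mm above the bench; turns with it. The 4 mm base plate reaches 55 mm from the head; on the left (+y) it runs on to 105 mm and carries a gauge 115 mm high, 55 to 106 mm from the head. To the right (-y) the bench is open for the handle.
- wrench_socket (a point): the loose click wrench, 215 mm from socket axis to end, 0.4 kg, lying socket down: 36 mm square steel head, 34 mm tall, 20.4 mm square hole right through, black handle, 44 mm round end knob resting on the bench. Point: hole centre at the head's underside; x along the wrench to the knob, z up, hole walls square to x, y. Seated, the underside is on the plate (4 mm) and the knob slides on the bench.
- wrench_grip (a point): centre of the straight black handle, 120 mm from the socket axis and 22 mm above the underside; the handle here is 24 mm wide, 26 mm tall, 104 mm long, with flat sides; its x runs along the handle to the knob
- click (a joint): the wrench's breakaway hinge, vertical, 36 mm from the socket axis: handle angle against the head, 0 straight, at most 0.30 rad. Pressed clockwise on a tight fitting it gives at 0.8 N m about this hinge (10 N at the handle's centre); it then eases steadily: to half at 0.18, almost none at 0.30, then solid. 0.06 is a full click, over 0.25 is forcing it. Springs back straight when let go.
- glue_bottle_mid (a point): bystander: nozzle bottle, 60 mm wide, 185 mm tall, centre at 70 mm
- enamel_pot_mid (a point): bystander: white pot with two side handles, 84 mm wide without them, 70 mm tall
- tape_roll_mid (a point): bystander: roll of tape lying flat, 90 mm wide, 24 mm tall
- valve_a_mid (a point): bystander: grey spare valve, 64 mm flange, 22 mm tall
- valve_b_mid (a point): bystander: grey spare valve, 64 mm flange, 22 mm tall
- spanner_mid (a point): bystander: plain open spanner lying flat, 170 mm long
- grease_jar_mid (a point): bystander: white jar, 66 mm wide, 65 mm tall
Not all that is in view belongs to the job. What is shaped like the part that bears wrench_socket but blue is not meant.

How it is judged (in metres and radians):
On the way, in this order (a step that is already met when the one before it is completed fails the run):
1. the wrench socket sits fully down over the fitting (horizontal distance between wrench_socket and fitting_head below 0.005 m and height (world z) of wrench_socket below 0.01 m), for 0.2 s.
2. the fitting has been turned tight and the seated wrench clicks over (all of step 1 and value of joint click above 0.06 rad and distance of fitting_corner from where it was at the start of the episode above 0.004 m), for 0.05 s.
At the end, for the whole second after the job is handed in: The wrench is let go and at rest, its socket down over the fitting (within 5 mm of its axis, underside below 10 mm), its handle sprung straight (below 0.03 rad), and the fitting still turned on from where it began (its corner more than 4 mm from its start) (all of step 1 and value of joint click below 0.03 rad and distance of fitting_corner from where it was at the start of the episode above 0.004 m and linear speed of wrench below 0.01 m/s and contact force between the fingers and wrench below 0.1 N); the robot touches nothing.
It fails at once if the handle is forced on towards the end of its give (beyond 0.25 rad) (value of joint click above 0.25 rad).
It fails at once if a bystander is moved more than 20 mm (distance of any of glue_bottle_mid, enamel_pot_mid, tape_roll_mid, valve_a_mid, valve_b_mid, spanner_mid, grease_jar_mid from where it was at the start of the episode above 0.02 m).
It also fails if it takes over 67 s, if anything falls off the work surface, if the arm or the gripper's body presses on something with over 40 N, if the wrist force passes 120 N, or if a joint passes its speed limit or range.

## Working session

There is one attempt and no reset: what is moved stays moved. The work goes in short steps, Python scripts to look and compute and a tool call to move; the robot and the scene stay as the last step left them, time stands still between calls to the robot, and variables do not carry over. Pictures are saved under pics/ and viewed, at most 10 in all, crops included, and the job is handed in when it is done.

Besides the shell and the picture viewer there is one more tool, called after "Call:" as name(argument=value, ...), one argument or row to a line, values as JSON. play_rows: Moves the arm, as the interface text tells. Shift numbers are shares of 0.15 m and turn numbers shares of 0.08 rad, none past 1 either way. Its arguments: {"type":"object","properties":{"rows":{"type":"array"},"squeeze":{"type":"number"}},"required":["rows"]}

```bash
mkdir -p pics; cat > h.py <<'E'
import numpy as np, cv2
from scipy.spatial.transform import Rotation as Ro
from plant import r
def ray(c,u,v,z):
    d=np.array([(u-c["cx"])/c["fx"],(v-c["cy"])/c["fy"],1.])
    R=np.array(c["R"]);t=np.array(c["t"])
    o=-R.T@t; d=R.T@d
    return o+d*(z-o[2])/d[2]
def wristcam(s,c):
    Rw=Ro.from_euler('xyz',s["eef_rot"],degrees=True).as_matrix()
    T=np.array(c["T_tool_cam"]); R=Rw@T[:3,:3]; o=Rw@T[:3,3]+np.array(s["tcp_pos"])
    c["R"]=R.T; c["t"]=-R.T@o
    return c
def proj(c,X):
    p=np.array(c["R"])@np.array(X)+np.array(c["t"]); return p[0]/p[2]*c["fx"]+c["cx"],p[1]/p[2]*c["fy"]+c["cy"]
E
python3 - <<'E'
from h import *
import pickle
s=r.get_state();print(s)
for n in("scene","top"):
    c=r.capture(n);pickle.dump(c,open(n+".pkl","wb"));cv2.imwrite(f"pics/{n}0.png",cv2.resize(c["image"],(800,600),interpolation=cv2.INTER_CUBIC)); print(n,c["R"],c["t"],c["fx"])
E
```

```text
{'time_s': 0.0, 'joints': array([-5.70632021e+01,  2.05899805e+01,  6.31603246e-01, -1.97780760e-02,
       -7.01356643e+01, -1.65055380e+01]), 'qd': array([-0.06290389, -0.04971452,  0.12356858,  0.03797957,  0.00267266,
        0.00860378]), 'joint_torque': array([-6.73203385e-05, -5.82708943e+01,  2.93057066e+01,  6.99751899e+00,
        6.88341490e-03, -2.40185618e-04]), 'tcp_pos': array([ 0.19074117, -0.64695966,  0.2256237 ]), 'eef_rot': array([ 1.79904551e+02, -8.89409180e-03, -1.63575468e+02]), 'contact_force': array([ 0.86317746, -0.04498524, -0.40236034]), 'moment': array([ 0.05918568, -0.00669655, -0.05281247]), 'gripper_force': 0.0, 'gripper_width': 0.0874488120802793}
scene [[-0.81816126  0.57494868 -0.00679493]
 [ 0.3125737   0.43481648 -0.84453083]
 [-0.48260733 -0.69308632 -0.53546383]] [ 0.42684974 -0.06804213  1.93131797] 494.9149826725803
top [[-0.01093057 -0.99980246  0.01660021]
 [-0.99708583  0.00964439 -0.07567581]
 [ 0.07550076 -0.01737901 -0.99699429]] [-0.00363272  0.53486979  1.1438426 ] 359.7822744173333
```

View pics/top0.png

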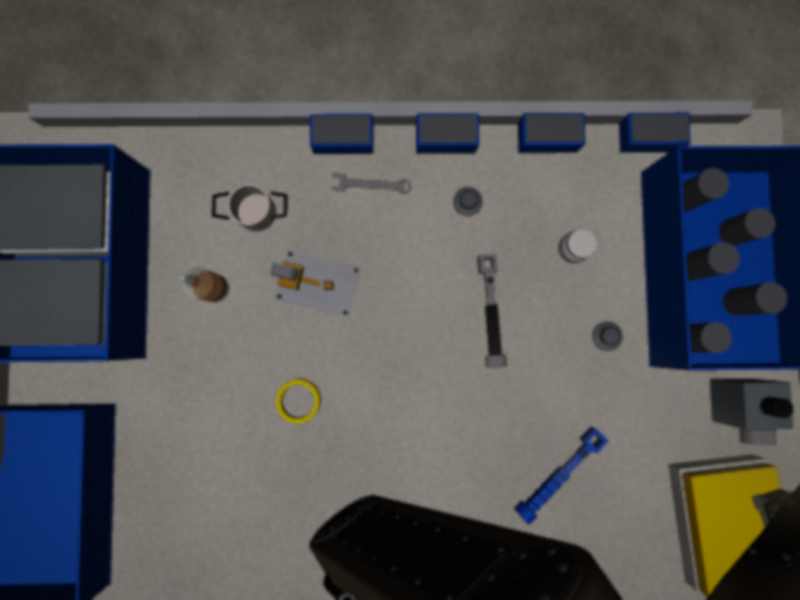

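View pics/scene0.png

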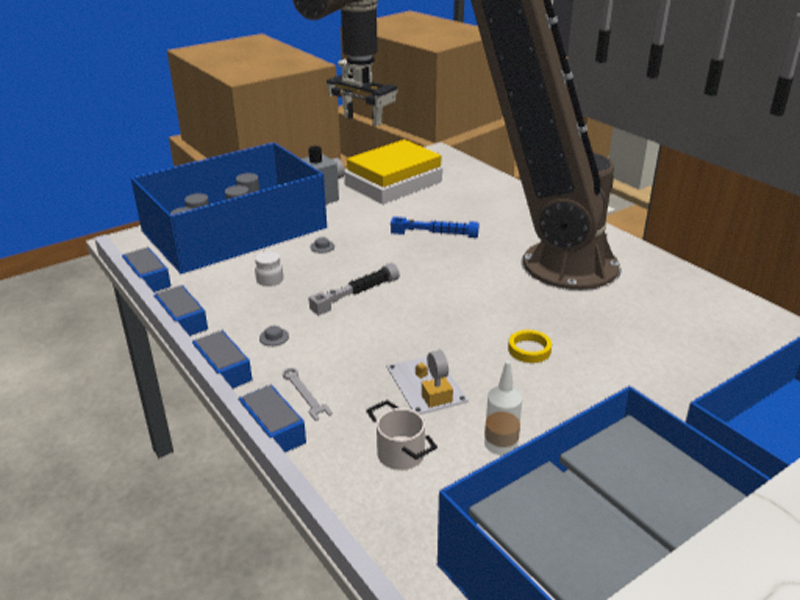

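```bash
python3 - <<'E'
from h import *
import pickle
c=pickle.load(open("top.pkl","rb"));k=512/800
P=lambda u,v,z:ray(c,u*k,v*k,z).round(4)
for n,u,v,z in [("sock",487,264,.034),("knob",495,361,.03),("fit",328,285,.03),("jar",579,245,.06),("valveA",468,200,.015),("valveB",607,335,.015),("spanR",405,186,.005),("spanL",338,182,.005),("pot",252,208,.06),("tape",298,401,.02),("gauge",285,272,.1),("plTR",357,269,.004),("plBR",346,312,.004),("plTL",290,254,.004),("plBL",279,296,.004)]:
    print(n,P(u,v,z))
# wrench dark handle mask / brass mask
im=c["image"];hsv=cv2.cvtColor(im,cv2.COLOR_BGR2HSV)
m=(hsv[...,2]<45).astype(np.uint8)
m[:, :300]=0;m[:,330:]=0;m[:180]=0;m[240:]=0
ys,xs=np.nonzero(m);print(len(xs),xs.mean(),ys.mean(),ray(c,xs.mean(),ys.mean(),.03), cv2.minAreaRect(np.c_[xs,ys].astype(np.float32)))
b=((hsv[...,0]>8)&(hsv[...,0]<25)&(hsv[...,1]>130)&(hsv[...,2]>60)).astype(np.uint8);b[:,:200]=0;b[:,218:]=0;b[:170]=0;b[192:]=0
ys,xs=np.nonzero(b);print(len(xs),xs.mean(),ys.mean(),ray(c,xs.mean(),ys.mean(),.028),cv2.minAreaRect(np.c_[xs,ys].astype(np.float32)))
E
```

```text
sock [ 0.6048 -0.1876  0.034 ]
knob [ 0.4057 -0.2001  0.03  ]
fit [0.5648 0.14   0.03  ]
jar [ 0.6384 -0.3708  0.06  ]
valveA [ 0.744  -0.1537  0.015 ]
valveB [ 0.4563 -0.4381  0.015 ]
spanR [ 0.7778 -0.0212  0.005 ]
spanL [0.7874 0.1213 0.005 ]
pot [0.7191 0.2894 0.06  ]
tape [0.3289 0.2024 0.02  ]
gauge [0.5836 0.2149 0.1   ]
plTR [0.6007 0.082  0.004 ]
plBR [0.5103 0.1054 0.004 ]
plTL [0.6338 0.2227 0.004 ]
plBL [0.5452 0.2453 0.004 ]
213 315.2535211267606 210.58215962441315 [ 0.4709054 -0.1967051  0.03     ] ((315.29998779296875, 210.6000213623047), (31.308149337768555, 6.80972957611084), 85.2363510131836)
26 206.92307692307693 181.69230769230768 [0.56734498 0.14986356 0.028     ] ((205.86398315429688, 181.74801635742188), (12.521982192993164, 3.3093810081481934), 10.30484676361084)
```

```bash
cat >> h.py <<'E'
def plan(p,yaw,n,start=None):
    s=r.get_state(); p0,y0=start or (np.array(s["tcp_pos"]),s["eef_rot"][2])
    p0=np.array(p0);d=(np.array(p)-p0)/n; dy=((yaw-y0+180)%360-180)/n
    for i in range(n):
        R=Ro.from_euler('xyz',[180,0,y0+dy*i],degrees=True).as_matrix()
        print((R.T@d/.15).round(3).tolist(),round(-np.radians(dy)/.08,3))
E
python3 - <<'E'
from h import *
s=r.get_state();c=r.capture("wrist");print(np.round(c["T_tool_cam"],3),c["fx"],c["fy"],c["cx"])
plan([.50,.06,.30],-150,16)
E
```

```text
[[ 0.    -0.963 -0.271  0.072]
 [ 1.     0.     0.     0.001]
 [-0.    -0.271  0.963 -0.157]
 [ 0.     0.     0.     1.   ]] 335.46955806776816 335.46955806776816 255.83069017561394
[-0.207, 0.246, -0.031] -0.185
[-0.211, 0.243, -0.031] -0.185
[-0.214, 0.24, -0.031] -0.185
[-0.218, 0.237, -0.031] -0.185
[-0.221, 0.233, -0.031] -0.185
[-0.225, 0.23, -0.031] -0.185
[-0.228, 0.227, -0.031] -0.185
[-0.231, 0.223, -0.031] -0.185
[-0.235, 0.22, -0.031] -0.185
[-0.238, 0.216, -0.031] -0.185
[-0.241, 0.213, -0.031] -0.185
[-0.244, 0.209, -0.031] -0.185
[-0.247, 0.206, -0.031] -0.185
[-0.25, 0.202, -0.031] -0.185
[-0.253, 0.198, -0.031] -0.185
[-0.256, 0.195, -0.031] -0.185
```

```bash
python3 - <<'E'
from h import *
plan([.56,.13,.22],-163.6,16)
E
```

```text
[-0.239, 0.267, 0.002] 0.0
[-0.239, 0.267, 0.002] 0.0
[-0.239, 0.267, 0.002] 0.0
[-0.239, 0.267, 0.002] 0.0
[-0.239, 0.267, 0.002] 0.0
[-0.239, 0.267, 0.002] 0.0
[-0.239, 0.267, 0.002] 0.0
[-0.239, 0.267, 0.002] 0.0
[-0.239, 0.267, 0.002] 0.0
[-0.239, 0.267, 0.002] 0.0
[-0.239, 0.267, 0.002] 0.0
[-0.239, 0.267, 0.002] 0.0
[-0.239, 0.267, 0.002] 0.0
[-0.239, 0.267, 0.002] 0.0
[-0.239, 0.267, 0.002] 0.0
[-0.239, 0.267, 0.002] 0.0
```

Call:
play_rows(
  rows=[
    {"slide": [-0.24,0.267,-0.03],"delta_rot": [0,0,0],"fingers": 1},
    {"slide": [-0.24,0.267,-0.03],"delta_rot": [0,0,0],"fingers": 1},
    {"slide": [-0.24,0.267,-0.03],"delta_rot": [0,0,0],"fingers": 1},
    {"slide": [-0.24,0.267,-0.03],"delta_rot": [0,0,0],"fingers": 1},
    {"slide": [-0.24,0.267,0],"delta_rot": [0,0,0],"fingers": 1},
    {"slide": [-0.24,0.267,0],"delta_rot": [0,0,0],"fingers": 1},
    {"slide": [-0.24,0.267,0],"delta_rot": [0,0,0],"fingers": 1},
    {"slide": [-0.24,0.267,0],"delta_rot": [0,0,0],"fingers": 1},
  ],
)

```text
time_s: 1.15
tcp_pos: [0.3769, -0.257, 0.2447]
eef_rot: [-180.0, 0.0, -163.6]
contact_force: [1.5, -0.1, 0.5]
gripper_width: 0.0876
gripper_force: 0.0
```

Call:
play_rows(
  rows=[
    {"slide": [-0.24,0.267,0],"delta_rot": [0,0,0],"fingers": 1},
    {"slide": [-0.24,0.267,0],"delta_rot": [0,0,0],"fingers": 1},
    {"slide": [-0.24,0.267,0],"delta_rot": [0,0,0],"fingers": 1},
    {"slide": [-0.24,0.267,0],"delta_rot": [0,0,0],"fingers": 1},
    {"slide": [-0.24,0.267,0],"delta_rot": [0,0,0],"fingers": 1},
    {"slide": [-0.24,0.267,0],"delta_rot": [0,0,0],"fingers": 1},
    {"slide": [-0.24,0.267,0.06],"delta_rot": [0,0,0],"fingers": 1},
    {"slide": [-0.24,0.267,0.06],"delta_rot": [0,0,0],"fingers": 1},
  ],
)

```text
time_s: 2.15
tcp_pos: [0.5626, 0.1319, 0.2264]
eef_rot: [180.0, 0.0, -163.6]
contact_force: [-0.0, -0.8, 0.3]
gripper_width: 0.0873
gripper_force: 0.0
```

Call:
play_rows(
  rows=[
    {"slide": [0,0,0],"delta_rot": [0,0,0],"fingers": 1},
    {"slide": [0,0,0],"delta_rot": [0,0,0],"fingers": 1},
  ],
)

```text
time_s: 2.4
tcp_pos: [0.5617, 0.1301, 0.226]
eef_rot: [-180.0, -0.1, -163.5]
contact_force: [-0.6, -0.6, 0.8]
gripper_width: 0.0875
gripper_force: 0.0
```

```bash
python3 - <<'E'
from h import *
import pickle
s=r.get_state();c=wristcam(s,r.capture("wrist"));pickle.dump(c,open("w1.pkl","wb"))
print(s["tcp_pos"],s["eef_rot"],s["joints"],s["time_s"],proj(c,[.565,.14,.03]))
cv2.imwrite("pics/w1.png",cv2.resize(c["image"],(800,600),interpolation=cv2.INTER_CUBIC))
E
```

```text
[0.56173624 0.13011776 0.2260317 ] [-1.79982240e+02 -7.38520991e-02 -1.63533377e+02] [ 3.24681615e+01  1.14043910e+01 -1.20388295e+01 -3.57982929e-03
 -6.66326660e+01 -1.06000105e+02] 2.4 (np.float64(262.7123200523953), np.float64(176.2427407598836))
```

View pics/w1.png

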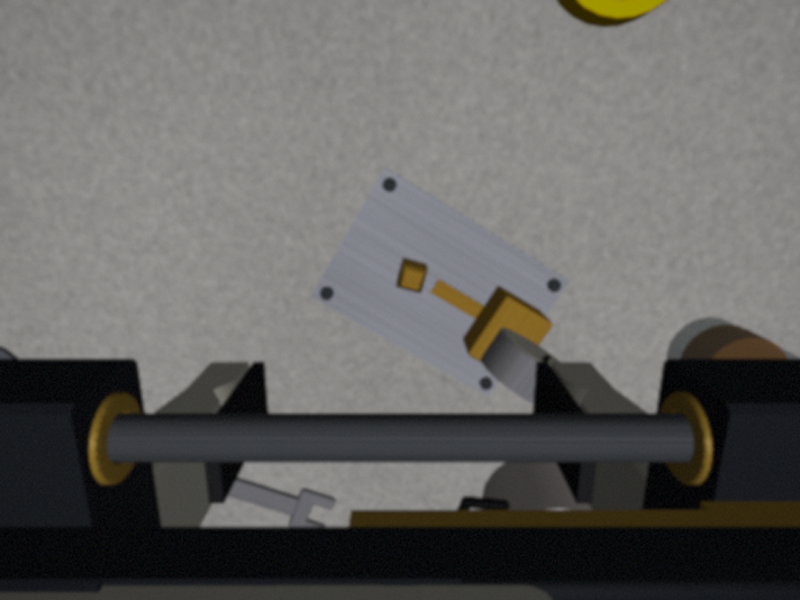

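The view shows the square head near (412,275) with the plate around it and the gauge to its lower right. I'll measure the head's centre and yaw from a zoomed crop.

```bash
python3 - <<'E'
from h import *
import pickle
c=pickle.load(open("w1.pkl","rb"));im=c["image"]
x0,y0,w,h=240,150,48,40
crop=im[y0:y0+h,x0:x0+w]
cv2.imwrite("pics/w1c.png",cv2.resize(crop,None,fx=14,fy=14,interpolation=cv2.INTER_CUBIC))
hsv=cv2.cvtColor(crop,cv2.COLOR_BGR2HSV)
m=((hsv[...,1]>110)&(hsv[...,0]>5)&(hsv[...,0]<30)).astype(np.uint8)
n,l,st,ce=cv2.connectedComponentsWithStats(m);print(st,ce)
E
```

```text
[[   0    0   48   40 1593]
 [  15   17   17   19  244]
 [  37   30   11   10   83]] [[22.55430006 17.67608286]
 [23.25819672 26.08606557]
 [42.36144578 35.14457831]]
```

View pics/w1c.png

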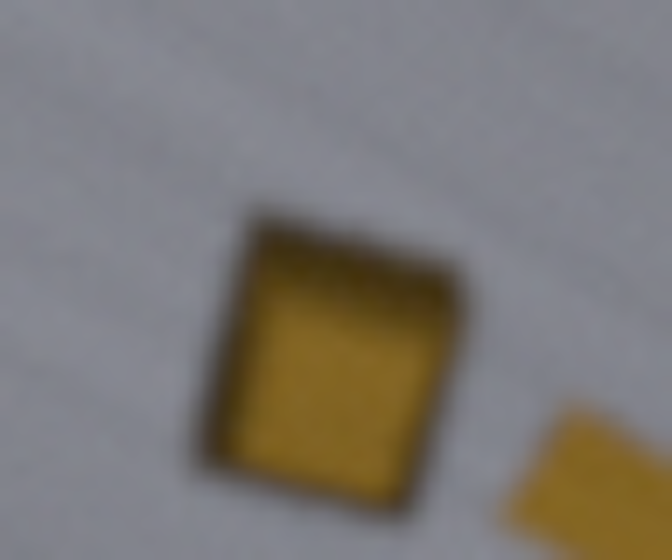

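The head's top flat spans crop corners (270,295), (445,325), (395,490) and (232,455). It is rotated about 13° in the image.

```bash
python3 - <<'E'
from h import *
import pickle
c=pickle.load(open("w1.pkl","rb"))
f=lambda u,v,z:ray(c,240+(u+.5)/14-.5,150+(v+.5)/14-.5,z)
B=np.array([f(*p,.03)[:2] for p in [(270,295),(445,325),(395,490),(232,455)]])
print(B.round(4),B.mean(0))
for i in range(4):
    d=B[(i+1)%4]-B[i];print(np.hypot(*d),np.degrees(np.arctan2(d[1],d[0]))%90)
a,b=f(205,463,.025),f(402,514,.025);d=b-a;print(a,b,np.hypot(*d),np.degrees(np.arctan2(d[1],d[0])))
g=np.array([.606,-.19,0]);k=np.array([.4057,-.2,0])
plan([.488,-.197,.22],-176.5,14)
E
```

```text
[[0.5603 0.1342]
 [0.5587 0.1478]
 [0.5723 0.1479]
 [0.5732 0.135 ]] [0.56609805 0.14121679]
0.013634112958455798 6.593830574797735
0.013550262800048164 0.5905664071961988
0.012931174918477645 4.047308461116998
0.012920467673660584 3.4817313405656023Traceback (most recent call last):
  File "<stdin>", line 9, in <module>
TypeError: return arrays must be of ArrayType
```

```bash
python3 - <<'E'
from h import *
plan([.57,-.19,.22],-176.5,8)
E
```

```text
[0.069, -0.257, 0.005] 0.352
[0.061, -0.259, 0.005] 0.352
[0.054, -0.261, 0.005] 0.352
[0.047, -0.262, 0.005] 0.352
[0.039, -0.264, 0.005] 0.352
[0.032, -0.265, 0.005] 0.352
[0.024, -0.265, 0.005] 0.352
[0.017, -0.266, 0.005] 0.352
```

Call:
play_rows(
  rows=[
    {"slide": [0.069,-0.257,0],"delta_rot": [0,0,0.352],"fingers": 1},
    {"slide": [0.061,-0.259,0],"delta_rot": [0,0,0.352],"fingers": 1},
    {"slide": [0.054,-0.261,0],"delta_rot": [0,0,0.352],"fingers": 1},
    {"slide": [0.047,-0.262,0],"delta_rot": [0,0,0.352],"fingers": 1},
    {"slide": [0.039,-0.264,0],"delta_rot": [0,0,0.352],"fingers": 1},
    {"slide": [0.032,-0.265,0],"delta_rot": [0,0,0.352],"fingers": 1},
    {"slide": [0.024,-0.265,0],"delta_rot": [0,0,0.352],"fingers": 1},
    {"slide": [0.017,-0.266,0],"delta_rot": [0,0,0.352],"fingers": 1},
  ],
)

```text
time_s: 3.45
tcp_pos: [0.5696, -0.1917, 0.2275]
eef_rot: [-180.0, 0.1, -176.6]
contact_force: [0.9, 1.4, -0.3]
gripper_width: 0.0879
gripper_force: 0.0
```

Call:
play_rows(
  rows=[
    {"slide": [0,0,0],"delta_rot": [0,0,0],"fingers": 1},
    {"slide": [0,0,0],"delta_rot": [0,0,0],"fingers": 1},
  ],
)

```text
time_s: 3.7
tcp_pos: [0.5698, -0.1902, 0.227]
eef_rot: [180.0, 0.0, -176.6]
contact_force: [0.2, 0.7, -0.5]
gripper_width: 0.0877
gripper_force: 0.0
```

```bash
python3 - <<'E'
from h import *
import pickle
s=r.get_state();c=wristcam(s,r.capture("wrist"));pickle.dump(c,open("w2.pkl","wb"))
print(s["tcp_pos"],s["eef_rot"],proj(c,[.6048,-.1876,.034]))
cv2.imwrite("pics/w2.png",cv2.resize(c["image"],(800,600),interpolation=cv2.INTER_CUBIC))
E
```

```text
[ 0.56978522 -0.19017331  0.22703195] [ 1.79994483e+02  3.61651645e-02 -1.76567936e+02] (np.float64(255.04904723500337), np.float64(202.86782086619084))
```

View pics/w2.png

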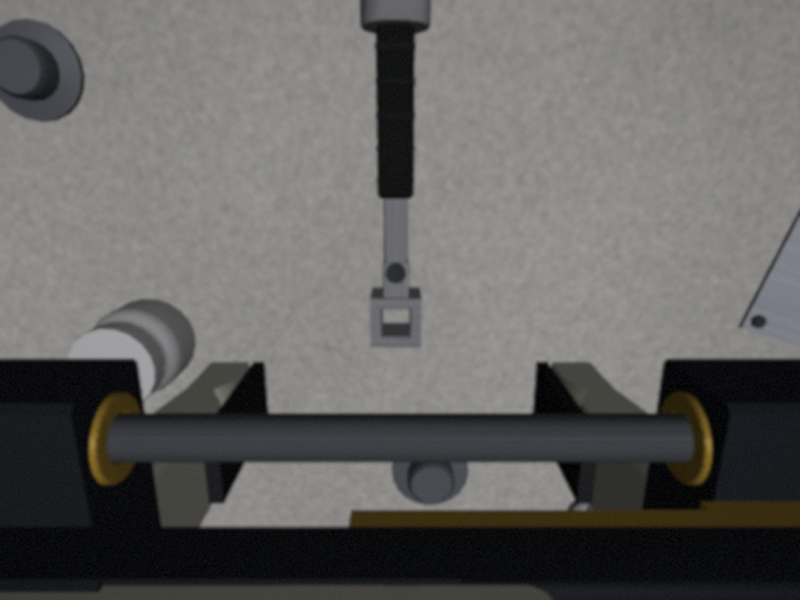

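The wrench lies straight along the image: socket centre at (396,321), black handle from (396,197) to (395,28).

```bash
python3 - <<'E'
from h import *
import pickle
c=pickle.load(open("w2.pkl","rb"));k=.64
f=lambda u,v,z:ray(c,(u+.5)*k-.5,(v+.5)*k-.5,z)
S=f(396,321.5,.034);A=f(395.5,197,.035);B=f(394.5,28,.035);print(S,A,B)
d=A-S;print(np.hypot(*d[:2]),np.degrees(np.arctan2(d[1],d[0])));d=B-S;print(np.hypot(*d[:2]),np.degrees(np.arctan2(d[1],d[0])))
e=d[:2]/np.hypot(*d[:2]);G=S[:2]+.105*e;print(G)
plan([*G,.06],-176.4,6)
E
```

```text
[ 0.60801741 -0.18936973  0.034     ] [ 0.52246011 -0.19467192  0.035     ] [ 0.42265443 -0.20106098  0.035     ]
0.08572144216724073 -176.45377910154303
0.1857313098306848 -176.39100937684114
[ 0.50322564 -0.19597918]
[0.075, -0.003, 0.186] -0.004
[0.075, -0.003, 0.186] -0.004
[0.075, -0.002, 0.186] -0.004
[0.075, -0.002, 0.186] -0.004
[0.075, -0.002, 0.186] -0.004
[0.075, -0.002, 0.186] -0.004
```

Call:
play_rows(
  rows=[
    {"slide": [0.138,-0.004,0.3],"delta_rot": [0,0,-0.03],"fingers": 1},
    {"slide": [0.138,-0.004,0.3],"delta_rot": [0,0,0],"fingers": 1},
    {"slide": [0.138,-0.004,0.3],"delta_rot": [0,0,0],"fingers": 1},
    {"slide": [0,0,0.25],"delta_rot": [0,0,0],"fingers": 1},
    {"slide": [0,0,0.2],"delta_rot": [0,0,0],"fingers": 1},
    {"slide": [0,0,0.1],"delta_rot": [0,0,0],"fingers": 1},
    {"slide": [0,0,0],"delta_rot": [0,0,0],"fingers": 1},
    {"slide": [0,0,0],"delta_rot": [0,0,0],"fingers": 1},
  ],
)

```text
time_s: 4.75
tcp_pos: [0.5096, -0.195, 0.0102]
eef_rot: [-180.0, 0.1, -176.3]
contact_force: [1.1, 0.7, -0.4]
gripper_width: 0.0876
gripper_force: 0.0
```

Call:
play_rows(
  rows=[
    {"slide": [0,0,0.013],"delta_rot": [0,0,0],"fingers": 0},
    {"slide": [0,0,0],"delta_rot": [0,0,0],"fingers": -0.6},
    {"slide": [0,0,0],"delta_rot": [0,0,0],"fingers": -1},
    {"slide": [0,0,0],"delta_rot": [0,0,0],"fingers": -1},
    {"slide": [0,0,0],"delta_rot": [0,0,0],"fingers": -1},
    {"slide": [0,0,0],"delta_rot": [0,0,0],"fingers": -1},
  ],
  squeeze=60,
)

```text
time_s: 5.5
tcp_pos: [0.5086, -0.1952, 0.0071]
eef_rot: [-180.0, -0.0, -176.3]
contact_force: [-1.0, 0.0, 0.3]
gripper_width: 0.0329
gripper_force: 0.0
```

Call:
play_rows(
  rows=[
    {"slide": [0,0,0],"delta_rot": [0,0,0],"fingers": -1},
    {"slide": [0,0,0],"delta_rot": [0,0,0],"fingers": -1},
    {"slide": [0,0,0],"delta_rot": [0,0,0],"fingers": -1},
    {"slide": [0,0,0],"delta_rot": [0,0,0],"fingers": -1},
  ],
)

```text
time_s: 6.0
tcp_pos: [0.5088, -0.1952, 0.0071]
eef_rot: [-180.0, 0.0, -176.3]
contact_force: [0.6, -2.3, -0.5]
gripper_width: 0.0238
gripper_force: 60.0
```

Call:
play_rows(
  rows=[
    {"slide": [0,0,-0.1],"delta_rot": [0,0,0],"fingers": -1},
    {"slide": [0,0,-0.2],"delta_rot": [0,0,0],"fingers": -1},
    {"slide": [0,0,-0.2],"delta_rot": [0,0,0],"fingers": -1},
    {"slide": [0,0,0],"delta_rot": [0,0,0],"fingers": -1},
    {"slide": [0,0,0],"delta_rot": [0,0,0],"fingers": -1},
  ],
)

```text
time_s: 6.62
tcp_pos: [0.5078, -0.1949, 0.0817]
eef_rot: [180.0, -0.0, -176.4]
contact_force: [-0.4, 0.2, -3.4]
gripper_width: 0.0237
gripper_force: 60.0
```

```bash
python3 - <<'E'
from h import *
import pickle
s=r.get_state();c=wristcam(s,r.capture("wrist"));pickle.dump(c,open("w3.pkl","wb"))
print(s)
cv2.imwrite("pics/w3.png",cv2.resize(c["image"],(800,600),interpolation=cv2.INTER_CUBIC))
E
```

```text
{'time_s': 6.625, 'joints': array([-3.71770238e-01,  1.64374915e+01, -2.65256450e+01, -4.94073564e-02,
       -4.70790246e+01, -8.59646061e+01]), 'qd': array([-0.08963604,  1.09492591, -0.56726139,  0.04666615,  0.14035402,
        0.00861249]), 'joint_torque': array([ 6.21257722e-02, -4.94416201e+01,  2.49019808e+01,  6.18852988e+00,
       -8.32851673e-02,  8.57155464e-04]), 'tcp_pos': array([ 0.50784865, -0.19486052,  0.08169393]), 'eef_rot': array([ 1.79960966e+02, -3.95227663e-02, -1.76370022e+02]), 'contact_force': array([-0.37278705,  0.17247823, -3.41753921]), 'moment': array([ 0.02539684,  0.05032004, -0.06032217]), 'gripper_force': 59.975826144218445, 'gripper_width': 0.023672233549113565}
```

View pics/w3.png

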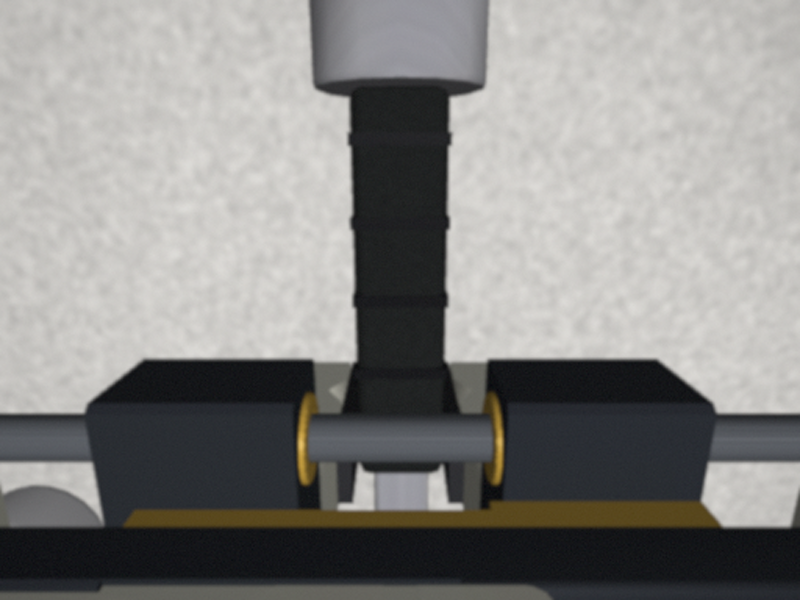

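Handle is gripped straight in the pads, weight about 3.5 N with negligible moment. Next I carry it to the fitting while turning.

```bash
python3 - <<'E'
from h import *
plan([.5707,.0416,.082],-87,20)
E
```

```text
[-0.026, 0.077, -0.0] -0.975
[-0.032, 0.075, -0.0] -0.975
[-0.038, 0.072, -0.0] -0.975
[-0.043, 0.069, -0.0] -0.975
[-0.048, 0.066, -0.0] -0.975
[-0.053, 0.062, -0.0] -0.975
[-0.058, 0.057, -0.0] -0.975
[-0.062, 0.053, -0.0] -0.975
[-0.066, 0.048, -0.0] -0.975
[-0.07, 0.042, -0.0] -0.975
[-0.073, 0.037, -0.0] -0.975
[-0.075, 0.031, -0.0] -0.975
[-0.078, 0.025, -0.0] -0.975
[-0.079, 0.019, -0.0] -0.975
[-0.081, 0.013, -0.0] -0.975
[-0.081, 0.006, -0.0] -0.975
[-0.082, -0.0, -0.0] -0.975
[-0.081, -0.006, -0.0] -0.975
[-0.081, -0.013, -0.0] -0.975
[-0.079, -0.019, -0.0] -0.975
```

Call:
play_rows(
  rows=[
    {"slide": [-0.026,0.077,0],"delta_rot": [0,0,-0.975],"fingers": -1},
    {"slide": [-0.032,0.075,0],"delta_rot": [0,0,-0.975],"fingers": -1},
    {"slide": [-0.038,0.072,0],"delta_rot": [0,0,-0.975],"fingers": -1},
    {"slide": [-0.043,0.069,0],"delta_rot": [0,0,-0.975],"fingers": -1},
    {"slide": [-0.048,0.066,0],"delta_rot": [0,0,-0.975],"fingers": -1},
    {"slide": [-0.053,0.062,0],"delta_rot": [0,0,-0.975],"fingers": -1},
    {"slide": [-0.058,0.057,0],"delta_rot": [0,0,-0.975],"fingers": -1},
  ],
)

```text
time_s: 7.55
tcp_pos: [0.5296, -0.1122, 0.0807]
eef_rot: [179.9, -0.1, -144.9]
contact_force: [0.2, -0.1, -4.9]
gripper_width: 0.0237
gripper_force: 60.0
```

Call:
play_rows(
  rows=[
    {"slide": [-0.062,0.053,0],"delta_rot": [0,0,-0.975],"fingers": -1},
    {"slide": [-0.066,0.048,0],"delta_rot": [0,0,-0.975],"fingers": -1},
    {"slide": [-0.07,0.042,0],"delta_rot": [0,0,-0.975],"fingers": -1},
    {"slide": [-0.073,0.037,0],"delta_rot": [0,0,-0.975],"fingers": -1},
    {"slide": [-0.075,0.031,0],"delta_rot": [0,0,-0.975],"fingers": -1},
    {"slide": [-0.078,0.025,0],"delta_rot": [0,0,-0.975],"fingers": -1},
    {"slide": [-0.079,0.019,0],"delta_rot": [0,0,-0.975],"fingers": -1},
  ],
)

```text
time_s: 8.43
tcp_pos: [0.5515, -0.0295, 0.0806]
eef_rot: [179.9, -0.1, -113.6]
contact_force: [0.2, 0.3, -3.2]
gripper_width: 0.0234
gripper_force: 60.0
```

Call:
play_rows(
  rows=[
    {"slide": [-0.081,0.013,0],"delta_rot": [0,0,-0.975],"fingers": -1},
    {"slide": [-0.081,0.006,0],"delta_rot": [0,0,-0.975],"fingers": -1},
    {"slide": [-0.082,0,0],"delta_rot": [0,0,-0.975],"fingers": -1},
    {"slide": [-0.081,-0.006,0],"delta_rot": [0,0,-0.975],"fingers": -1},
    {"slide": [-0.081,-0.013,0],"delta_rot": [0,0,-0.975],"fingers": -1},
    {"slide": [-0.079,-0.019,0],"delta_rot": [0,0,-0.975],"fingers": -1},
    {"slide": [0,0,0.1],"delta_rot": [0,0,0],"fingers": -1},
    {"slide": [0,0,0],"delta_rot": [0,0,0],"fingers": -1},
  ],
)

```text
time_s: 9.43
tcp_pos: [0.5691, 0.0405, 0.0645]
eef_rot: [179.7, -0.1, -87.1]
contact_force: [-0.9, 0.0, -5.2]
gripper_width: 0.0236
gripper_force: 60.0
```

```bash
python3 - <<'E'
from h import *
import pickle
s=r.get_state();print(s["tcp_pos"],s["eef_rot"],s["joints"])
out=[]
for n in("top","scene"):
    c=r.capture(n);pickle.dump(c,open(n+"4.pkl","wb"))
    u,v=map(int,proj(c,[.566,.10,.04]));print(n,u,v,proj(c,[.566,.141,.03]),proj(c,[.566,.141,.09]))
    print(u-40,v-45);out.append(cv2.resize(c["image"][v-45:v+45,u-40:u+40],(400,450),interpolation=cv2.INTER_CUBIC))
cv2.imwrite("pics/p4.png",np.hstack(out))
E
```

```text
[0.56914157 0.04046673 0.06447786] [ 1.79716825e+02 -6.98825298e-02 -8.70731590e+01] [ 23.68481472  19.97750795 -23.9410372   -0.04837838 -46.37102555
 -20.7246775 ]
top 222 181 (np.float64(209.61700212684013), np.float64(182.0200203966801)) (np.float64(207.38371827484298), np.float64(180.00950731759198))
182 136
scene 262 224 (np.float64(269.8437723691766), np.float64(233.3691647912817)) (np.float64(270.01422846388004), np.float64(217.77187057567448))
222 179
```

View pics/p4.png

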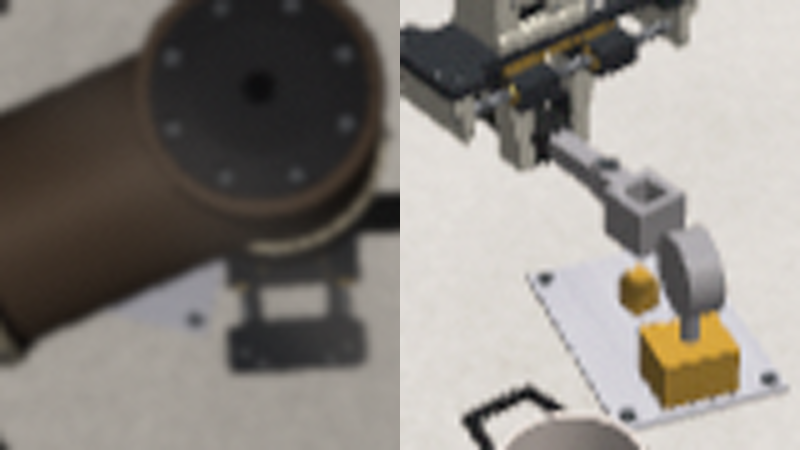

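Left (top camera) is blocked by the arm. In the right (scene) crop the socket hole at (648,193) stands above the brass head at (640,270), about 1 px off, matching the small TCP error; I correct it and lower.

Call:
play_rows(
  rows=[
    {"slide": [-0.007,-0.011,0],"delta_rot": [0,0,0],"fingers": -1},
    {"slide": [0,0,0.05],"delta_rot": [0,0,0],"fingers": -1},
    {"slide": [0,0,0.05],"delta_rot": [0,0,0],"fingers": -1},
    {"slide": [0,0,0.05],"delta_rot": [0,0,0],"fingers": -1},
    {"slide": [0,0,0.03],"delta_rot": [0,0,0],"fingers": -1},
    {"slide": [0,0,0.03],"delta_rot": [0,0,0],"fingers": -1},
    {"slide": [0,0,0],"delta_rot": [0,0,0],"fingers": -1},
  ],
)

```text
time_s: 10.4
tcp_pos: [0.5727, 0.0424, 0.0352]
eef_rot: [180.0, -0.0, -87.0]
contact_force: [-0.1, -0.9, -3.8]
gripper_width: 0.0237
gripper_force: 60.0
```

Call:
play_rows(
  rows=[
    {"slide": [0.005,0.013,0],"delta_rot": [0,0,0],"fingers": -1},
    {"slide": [0,0,0.03],"delta_rot": [0,0,0],"fingers": -1},
    {"slide": [0,0,0.02],"delta_rot": [0,0,0],"fingers": -1},
    {"slide": [0,0,0],"delta_rot": [0,0,0],"fingers": -1},
  ],
)

```text
time_s: 10.9
tcp_pos: [0.5713, 0.0409, 0.0288]
eef_rot: [-180.0, -0.0, -86.9]
contact_force: [-1.5, -5.9, 3.8]
gripper_width: 0.0237
gripper_force: 60.0
```

Call:
play_rows(
  rows=[
    {"slide": [0.01,0.003,0],"delta_rot": [0,0,0],"fingers": -1},
    {"slide": [0,0,0],"delta_rot": [0,0,0],"fingers": -1},
  ],
)

```text
time_s: 11.15
tcp_pos: [0.5711, 0.0402, 0.0283]
eef_rot: [-179.9, 0.0, -87.0]
contact_force: [0.9, -1.3, -1.0]
gripper_width: 0.0236
gripper_force: 60.0
```

Call:
play_rows(
  rows=[
    {"slide": [0,0,0.02],"delta_rot": [0,0,0],"fingers": -1},
    {"slide": [0,0,0],"delta_rot": [0,0,0],"fingers": -1},
  ],
)

```text
time_s: 11.4
tcp_pos: [0.5711, 0.0399, 0.0254]
eef_rot: [-180.0, -0.0, -87.0]
contact_force: [0.9, -4.8, 4.5]
gripper_width: 0.0234
gripper_force: 60.0
```

Still pushed towards -y by the taper; shift a little more and go on.

Call:
play_rows(
  rows=[
    {"slide": [0.01,0,0],"delta_rot": [0,0,0],"fingers": -1},
    {"slide": [0,0,0.02],"delta_rot": [0,0,0],"fingers": -1},
    {"slide": [0,0,0],"delta_rot": [0,0,0],"fingers": -1},
  ],
)

```text
time_s: 11.78
tcp_pos: [0.571, 0.039, 0.0216]
eef_rot: [-180.0, 0.0, -87.0]
contact_force: [3.2, 0.4, -2.9]
gripper_width: 0.0236
gripper_force: 60.0
```

Call:
play_rows(
  rows=[
    {"slide": [0,-0.003,0.03],"delta_rot": [0,0,0],"fingers": -1},
    {"slide": [0,0,0.025],"delta_rot": [0,0,0],"fingers": -1},
    {"slide": [0,0,0],"delta_rot": [0,0,0],"fingers": -1},
  ],
)

```text
time_s: 12.15
tcp_pos: [0.571, 0.0387, 0.0133]
eef_rot: [180.0, -0.0, -87.0]
contact_force: [3.1, 2.1, -5.0]
gripper_width: 0.0236
gripper_force: 60.1
```

Call:
play_rows(
  rows=[
    {"slide": [0,0,0.012],"delta_rot": [0,0,0],"fingers": -1},
    {"slide": [0,0,0.008],"delta_rot": [0,0,0],"fingers": -1},
    {"slide": [0,0,0],"delta_rot": [0,0,0],"fingers": -1},
    {"slide": [0,0,0],"delta_rot": [0,0,0],"fingers": -1},
  ],
)

```text
time_s: 12.65
tcp_pos: [0.5711, 0.0389, 0.0114]
eef_rot: [-180.0, 0.0, -86.9]
contact_force: [-1.0, 4.9, 6.2]
gripper_width: 0.0239
gripper_force: 60.0
```

```bash
python3 - <<'E'
from h import *
s=r.get_state();print(s["time_s"],s["tcp_pos"],s["eef_rot"],s["contact_force"],s["moment"])
E
```

```text
12.65 [0.57114836 0.0389153  0.01136818] [-1.79979941e+02  8.32855947e-03 -8.69293895e+01] [-1.0374241   4.86136193  6.15331359] [ 1.00039772  0.45147342 -0.36413674]
```

Seated (underside on the plate, vertical load shows). Now I ease the press and grip, and turn clockwise about the fitting axis.

Call:
play_rows(
  rows=[
    {"slide": [0,0,-0.004],"delta_rot": [0,0,0],"fingers": -1},
    {"slide": [0,0,0],"delta_rot": [0,0,0],"fingers": -1},
    {"slide": [-0.0005,0.0133,0],"delta_rot": [0,0,0.25],"fingers": -1},
    {"slide": [-0.0005,0.0266,0],"delta_rot": [0,0,0.5],"fingers": -1},
    {"slide": [-0.0005,0.0266,0],"delta_rot": [0,0,0.5],"fingers": -1},
    {"slide": [-0.0005,0.0266,0],"delta_rot": [0,0,0.5],"fingers": -1},
  ],
  squeeze=20,
)

```text
time_s: 13.4
tcp_pos: [0.5574, 0.039, 0.0114]
eef_rot: [-180.0, 0.0, -95.1]
contact_force: [3.2, 3.5, -3.0]
gripper_width: 0.0239
gripper_force: 20.0
```

```bash
cat >> h.py <<'E'
def turn(F=(.566,.139)):
    s=r.get_state();y=np.radians(s["eef_rot"][2]);t=np.array([np.sin(y),-np.cos(y)]);x=np.array([np.cos(y),np.sin(y)])
    d=s["tcp_pos"][:2]-F
    print(s["time_s"],"z",s["tcp_pos"][2].round(4),"yaw",round(s["eef_rot"][2],1),"rad",np.hypot(*d).round(4),"ang",np.degrees(np.arctan2(d[1],d[0])).round(2),"Ft",-(s["contact_force"][:2]@t).round(2),"Fx",(s["contact_force"][:2]@x).round(2),"Fz",s["contact_force"][2].round(1),"M",np.round(s["moment"],2))
E
python3 -c "
from h import *
turn()"
```

```text
13.4 z 0.0114 yaw -95.1 rad 0.1003 ang -94.92 Ft 2.88 Fx -3.79 Fz -3.0 M [ 1.21 -1.26 -0.04]
```

Call:
play_rows(
  rows=[
    {"slide": [-0.003,0.0266,0],"delta_rot": [0,0,0.5],"fingers": -1},
    {"slide": [-0.0005,0.0266,0],"delta_rot": [0,0,0.5],"fingers": -1},
    {"slide": [-0.0005,0.0266,0],"delta_rot": [0,0,0.5],"fingers": -1},
    {"slide": [-0.0005,0.0266,0],"delta_rot": [0,0,0.5],"fingers": -1},
    {"slide": [-0.0005,0.0266,0],"delta_rot": [0,0,0.5],"fingers": -1},
  ],
)

```text
time_s: 14.02
tcp_pos: [0.538, 0.0431, 0.0114]
eef_rot: [-179.9, 0.0, -106.5]
contact_force: [4.9, 1.4, -3.9]
gripper_width: 0.0243
gripper_force: 20.0
```

```bash
python3 -c "
from h import *
turn()"
```

```text
14.025 z 0.0114 yaw -106.5 rad 0.0999 ang -106.25 Ft 4.31 Fx -2.78 Fz -3.9 M [ 0.74 -1.58  0.05]
```

Call:
play_rows(
  rows=[
    {"slide": [-0.0005,0.02,0],"delta_rot": [0,0,0.375],"fingers": -1},
    {"slide": [-0.0005,0.02,0],"delta_rot": [0,0,0.375],"fingers": -1},
  ],
)

```text
time_s: 14.28
tcp_pos: [0.5323, 0.045, 0.0114]
eef_rot: [-180.0, 0.0, -110.0]
contact_force: [4.5, 2.5, -4.6]
gripper_width: 0.0237
gripper_force: 20.0
```

```bash
python3 -c "
from h import *
turn()"
```

```text
14.275 z 0.0114 yaw -110.0 rad 0.0998 ang -109.72 Ft 3.35 Fx -3.88 Fz -4.6 M [ 0.66 -1.55 -0.03]
```

Call:
play_rows(
  rows=[
    {"slide": [-0.002,0.02,0],"delta_rot": [0,0,0.375],"fingers": -1},
    {"slide": [-0.0005,0.02,0],"delta_rot": [0,0,0.375],"fingers": -1},
    {"slide": [-0.0005,0.015,0],"delta_rot": [0,0,0.281],"fingers": -1},
  ],
)

```text
time_s: 14.65
tcp_pos: [0.5244, 0.0484, 0.0114]
eef_rot: [-180.0, 0.0, -114.7]
contact_force: [5.5, 1.3, -5.2]
gripper_width: 0.0241
gripper_force: 20.0
```

```bash
python3 -c "
from h import *
turn()"
```

```text
14.65 z 0.0114 yaw -114.7 rad 0.0997 ang -114.66 Ft 4.43 Fx -3.5 Fz -5.2 M [ 0.43 -1.68 -0.13]
```

Call:
play_rows(
  rows=[
    {"slide": [-0.002,0.02,0],"delta_rot": [0,0,0.375],"fingers": -1},
    {"slide": [-0.0005,0.02,0],"delta_rot": [0,0,0.375],"fingers": -1},
    {"slide": [-0.0005,0.015,0],"delta_rot": [0,0,0.281],"fingers": -1},
  ],
)

```text
time_s: 15.02
tcp_pos: [0.5169, 0.0523, 0.0114]
eef_rot: [180.0, -0.0, -119.4]
contact_force: [4.3, 0.3, -5.0]
gripper_width: 0.0238
gripper_force: 20.0
```

```bash
python3 -c "
from h import *
turn()"
```

```text
15.025 z 0.0114 yaw -119.4 rad 0.0996 ang -119.53 Ft 3.59 Fx -2.39 Fz -5.0 M [-0.04 -1.71 -0.16]
```

Call:
play_rows(
  rows=[
    {"slide": [-0.002,0.02,0],"delta_rot": [0,0,0.375],"fingers": -1},
    {"slide": [-0.0005,0.02,0],"delta_rot": [0,0,0.375],"fingers": -1},
    {"slide": [-0.0005,0.015,0],"delta_rot": [0,0,0.281],"fingers": -1},
  ],
)

```text
time_s: 15.4
tcp_pos: [0.5099, 0.0568, 0.0114]
eef_rot: [180.0, -0.0, -124.2]
contact_force: [3.4, -1.8, -4.7]
gripper_width: 0.0236
gripper_force: 20.0
```

```bash
python3 -c "
from h import *
turn()"
```

```text
15.4 z 0.0114 yaw -124.2 rad 0.0995 ang -124.34 Ft 3.84 Fx -0.42 Fz -4.7 M [-0.75 -1.46 -0.18]
```

Call:
play_rows(
  rows=[
    {"slide": [-0.0005,0.02,0],"delta_rot": [0,0,0.375],"fingers": -1},
    {"slide": [-0.0005,0.02,0],"delta_rot": [0,0,0.375],"fingers": -1},
    {"slide": [-0.0005,0.015,0],"delta_rot": [0,0,0.281],"fingers": -1},
  ],
)

```text
time_s: 15.78
tcp_pos: [0.5032, 0.0618, 0.0114]
eef_rot: [180.0, -0.0, -128.9]
contact_force: [3.2, -1.2, -3.8]
gripper_width: 0.0239
gripper_force: 20.0
```

```bash
python3 -c "
from h import *
turn()"
```

```text
15.775 z 0.0114 yaw -128.9 rad 0.0995 ang -129.11 Ft 3.21 Fx -1.08 Fz -3.8 M [-1.07 -1.15 -0.09]
```

Call:
play_rows(
  rows=[
    {"slide": [-0.0005,0.02,0],"delta_rot": [0,0,0.375],"fingers": -1},
    {"slide": [-0.0005,0.02,0],"delta_rot": [0,0,0.375],"fingers": -1},
    {"slide": [-0.0005,0.015,0],"delta_rot": [0,0,0.281],"fingers": -1},
  ],
)

```text
time_s: 16.15
tcp_pos: [0.4971, 0.0673, 0.0114]
eef_rot: [180.0, -0.0, -133.6]
contact_force: [1.5, -3.1, -3.3]
gripper_width: 0.024
gripper_force: 20.0
```

```bash
python3 -c "
from h import *
turn()"
```

```text
16.15 z 0.0114 yaw -133.6 rad 0.0994 ang -133.89 Ft 3.27 Fx 1.23 Fz -3.3 M [-1.33 -0.73 -0.06]
```

Call:
play_rows(
  rows=[
    {"slide": [-0.0005,0.02,0],"delta_rot": [0,0,0.375],"fingers": -1},
    {"slide": [-0.0005,0.02,0],"delta_rot": [0,0,0.375],"fingers": -1},
    {"slide": [-0.0005,0.015,0],"delta_rot": [0,0,0.281],"fingers": -1},
  ],
)

```text
time_s: 16.52
tcp_pos: [0.4914, 0.0734, 0.0113]
eef_rot: [180.0, -0.0, -138.3]
contact_force: [1.2, -3.7, -2.9]
gripper_width: 0.0238
gripper_force: 20.0
```

```bash
python3 -c "
from h import *
turn()"
```

```text
16.525 z 0.0113 yaw -138.3 rad 0.0994 ang -138.66 Ft 3.59 Fx 1.57 Fz -2.9 M [-1.64 -0.29 -0.01]
```

Call:
play_rows(
  rows=[
    {"slide": [0.001,0.02,0],"delta_rot": [0,0,0.375],"fingers": -1},
    {"slide": [0,0.02,0],"delta_rot": [0,0,0.375],"fingers": -1},
    {"slide": [-0.0005,0.015,0],"delta_rot": [0,0,0.281],"fingers": -1},
  ],
)

```text
time_s: 16.9
tcp_pos: [0.4864, 0.0795, 0.0114]
eef_rot: [-180.0, -0.0, -143.0]
contact_force: [3.5, -6.3, -3.8]
gripper_width: 0.0241
gripper_force: 20.0
```

```bash
python3 -c "
from h import *
turn()"
```

```text
16.9 z 0.0114 yaw -143.0 rad 0.0994 ang -143.22 Ft 7.1 Fx 0.97 Fz -3.8 M [-2.73 -1.09  0.2 ]
```

Call:
play_rows(
  rows=[
    {"slide": [0,0.013,0],"delta_rot": [0,0,0.25],"fingers": -1},
    {"slide": [0,0.007,0],"delta_rot": [0,0,0.15],"fingers": -1},
  ],
)

```text
time_s: 17.15
tcp_pos: [0.4848, 0.0817, 0.0114]
eef_rot: [-180.0, -0.0, -144.8]
contact_force: [5.7, -8.7, -4.0]
gripper_width: 0.0236
gripper_force: 20.0
```

```bash
python3 -c "
from h import *
turn()"
```

```text
17.15 z 0.0114 yaw -144.8 rad 0.0994 ang -144.79 Ft 10.42 Fx 0.38 Fz -4.0 M [-3.39 -1.61  0.14]
```

Call:
play_rows(
  rows=[
    {"slide": [0,0.012,0],"delta_rot": [0,0,0.2],"fingers": -1},
    {"slide": [0,0.006,0],"delta_rot": [0,0,0.15],"fingers": -1},
  ],
)

```text
time_s: 17.4
tcp_pos: [0.4834, 0.0838, 0.0115]
eef_rot: [-180.0, -0.0, -146.5]
contact_force: [6.7, -9.9, -5.1]
gripper_width: 0.0241
gripper_force: 20.0
```

```bash
python3 -c "
from h import *
turn()"
```

```text
17.4 z 0.0115 yaw -146.5 rad 0.0993 ang -146.22 Ft 11.94 Fx -0.1 Fz -5.1 M [-3.76 -2.03  0.03]
```

Call:
play_rows(
  rows=[
    {"slide": [0,0.012,0],"delta_rot": [0,0,0.2],"fingers": -1},
    {"slide": [0,0.004,0],"delta_rot": [0,0,0.1],"fingers": -1},
  ],
)

```text
time_s: 17.65
tcp_pos: [0.4823, 0.0855, 0.0115]
eef_rot: [-179.9, -0.0, -147.9]
contact_force: [7.0, -11.8, -4.6]
gripper_width: 0.0239
gripper_force: 20.0
```

```bash
python3 -c "
from h import *
turn()"
```

```text
17.65 z 0.0115 yaw -147.9 rad 0.0993 ang -147.41 Ft 13.73 Fx 0.4 Fz -4.6 M [-4.65 -2.7  -0.2 ]
```

Call:
play_rows(
  rows=[
    {"slide": [0,0.01,0],"delta_rot": [0,0,0.2],"fingers": -1},
    {"slide": [0,0.004,0],"delta_rot": [0,0,0.1],"fingers": -1},
  ],
)

```text
time_s: 17.9
tcp_pos: [0.4813, 0.0871, 0.0116]
eef_rot: [-179.9, -0.0, -149.3]
contact_force: [8.3, -13.8, -4.7]
gripper_width: 0.0242
gripper_force: 20.1
```

```bash
python3 -c "
from h import *
turn()"
```

```text
17.9 z 0.0116 yaw -149.3 rad 0.0993 ang -148.51 Ft 16.11 Fx -0.1 Fz -4.7 M [-5.15 -3.12 -0.34]
```

```bash
python3 - <<'E'
from h import *
import pickle
s=r.get_state()
c=r.capture("scene");pickle.dump(c,open("scene5.pkl","wb"))
u,v=map(int,proj(c,[.53,.12,.04]));print(u,v)
a=cv2.resize(c["image"][v-40:v+40,u-40:u+40],(420,420),interpolation=cv2.INTER_CUBIC)
w=wristcam(s,r.capture("wrist"));pickle.dump(w,open("w5.pkl","wb"))
b=cv2.resize(w["image"][0:384,90:430],(372,420),interpolation=cv2.INTER_AREA)
cv2.imwrite("pics/p5.png",np.hstack([a,b]))
E
```

```text
275 223
```

View pics/p5.png

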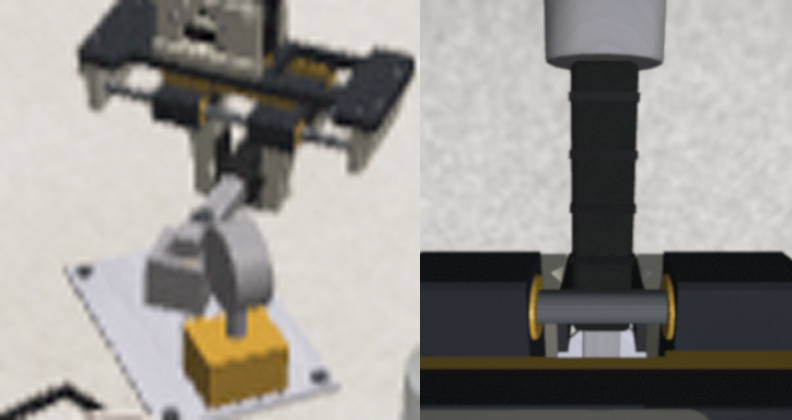

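Left: the socket sits flat on the plate. Right: the handle is still centred and aligned in the pads. The growing opposite grip moment says the hinge has begun to give (about 0.05 rad), so I turn about the hinge a little further.

Call:
play_rows(
  rows=[
    {"slide": [0,0.0125,0],"delta_rot": [0,0,0.5],"fingers": -1},
    {"slide": [0,0.008,0],"delta_rot": [0,0,0.5],"fingers": -1},
  ],
)

```text
time_s: 18.25
tcp_pos: [0.4796, 0.0905, 0.0115]
eef_rot: [-180.0, 0.0, -153.9]
contact_force: [3.1, -3.5, -4.0]
gripper_width: 0.0236
gripper_force: 20.0
```

```bash
python3 -c "
from h import *
turn()"
```

```text
18.25 z 0.0115 yaw -153.9 rad 0.0991 ang -150.7 Ft 4.52 Fx -1.2 Fz -4.0 M [-1.57 -0.86  0.25]
```

Force fell from 16 to 4.5 N and the geometry gives a hinge angle of 0.12–0.17 rad: clicked. I hold briefly, ease back about the hinge, then let go.

Call:
play_rows(
  rows=[
    {"slide": [0,0,0],"delta_rot": [0,0,0],"fingers": -1},
    {"slide": [0,-0.0165,0],"delta_rot": [0,0,-0.5],"fingers": -1},
    {"slide": [0,-0.0165,0],"delta_rot": [0,0,-0.5],"fingers": -1},
    {"slide": [0,-0.014,0],"delta_rot": [0,0,-0.4],"fingers": -1},
    {"slide": [0,0,0],"delta_rot": [0,0,0],"fingers": -1},
  ],
)

```text
time_s: 18.88
tcp_pos: [0.4831, 0.0842, 0.0115]
eef_rot: [-180.0, 0.0, -147.3]
contact_force: [4.9, -7.7, -5.6]
gripper_width: 0.0241
gripper_force: 20.0
```

```bash
python3 -c "
from h import *
turn()"
```

```text
18.875 z 0.0115 yaw -147.3 rad 0.0994 ang -146.55 Ft 9.1 Fx -0.0 Fz -5.6 M [-2.77 -1.74  0.16]
```

Call:
play_rows(
  rows=[
    {"slide": [0,-0.013,0],"delta_rot": [0,0,-0.35],"fingers": -1},
    {"slide": [0,-0.007,0],"delta_rot": [0,0,-0.1],"fingers": -1},
    {"slide": [0,0,0],"delta_rot": [0,0,0],"fingers": -1},
  ],
  squeeze=10,
)

```text
time_s: 19.25
tcp_pos: [0.4848, 0.0819, 0.0116]
eef_rot: [-180.0, 0.0, -145.3]
contact_force: [4.0, -8.0, -4.9]
gripper_width: 0.0237
gripper_force: 10.0
```

Call:
play_rows(
  rows=[
    {"slide": [0,0,0],"delta_rot": [0,0,0],"fingers": 0},
    {"slide": [0,0,0],"delta_rot": [0,0,0],"fingers": 0.5},
    {"slide": [0,0,0],"delta_rot": [0,0,0],"fingers": 1},
    {"slide": [0,0,0],"delta_rot": [0,0,0],"fingers": 1},
    {"slide": [0,0,0],"delta_rot": [0,0,0],"fingers": 1},
    {"slide": [0,0,0],"delta_rot": [0,0,0],"fingers": 1},
  ],
)

```text
time_s: 20.0
tcp_pos: [0.4843, 0.0821, 0.0115]
eef_rot: [180.0, 0.0, -145.2]
contact_force: [0.7, 0.0, 0.1]
gripper_width: 0.0788
gripper_force: 0.0
```

Call:
play_rows(
  rows=[
    {"slide": [0,0,-0.1],"delta_rot": [0,0,0],"fingers": 1},
    {"slide": [0,0,-0.2],"delta_rot": [0,0,0],"fingers": 1},
    {"slide": [0,0,-0.3],"delta_rot": [0,0,0],"fingers": 1},
    {"slide": [0,0,-0.3],"delta_rot": [0,0,0],"fingers": 1},
    {"slide": [0,0,-0.3],"delta_rot": [0,0,0],"fingers": 1},
    {"slide": [0,0,0],"delta_rot": [0,0,0],"fingers": 1},
    {"slide": [0,0,0],"delta_rot": [0,0,0],"fingers": 1},
  ],
)

```text
time_s: 20.88
tcp_pos: [0.4839, 0.082, 0.1911]
eef_rot: [180.0, 0.0, -145.3]
contact_force: [-0.2, 0.2, -1.2]
gripper_width: 0.0879
gripper_force: 0.0
```

```bash
python3 - <<'E'
from h import *
turn()
s=r.get_state();w=wristcam(s,r.capture("wrist"));c=r.capture("scene")
import pickle;pickle.dump(w,open("w6.pkl","wb"))
u,v=map(int,proj(c,[.53,.12,.04]))
a=cv2.resize(c["image"][v-40:v+40,u-35:u+35],(368,420),interpolation=cv2.INTER_CUBIC)
b=w["image"][:330,100:400]
cv2.imwrite("pics/p6.png",np.hstack([a,cv2.resize(b,(382,420))]))
E
```

```text
20.875 z 0.1911 yaw -145.3 rad 0.1 ang -145.24 Ft -0.31 Fx 0.02 Fz -1.2 M [-0.01  0.02  0.01]
```

View pics/p6.png

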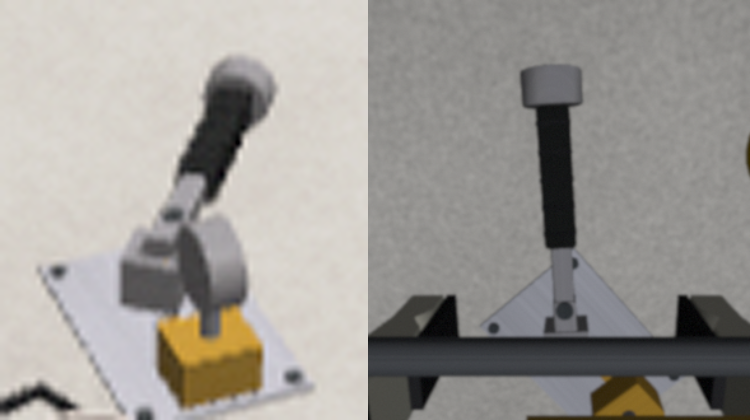

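The left crop shows the wrench flat on the plate over the fitting. The right one shows the handle straight in line with the neck at (565,310) and the gripper clear above it, so I hand in.

```bash
python3 -c "
from plant import r
print(r.close_job())"
```

```text
the job is handed in; nothing more can be done
None
```

I seated the wrench on the fitting, turned it clockwise until it came up tight and the joint clicked (about 0.12–0.17 rad, estimated from forces and geometry), then let go with the wrench seated and its handle looking straight, and handed the job in at about 21 s; no verdict was returned.

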